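# Pin the bench shaker's platform for transport

### The job

Lock the bench shaker for transport: push its sliding platform all the way to the right, so that the hole in its yellow lug stands over the hole in the base. Then take the long red-knobbed pin from the test tube rack, put it down through both holes until its flange lies on the lug, and let go. Leave the short blue-knobbed pin in the rack.

Things in the scene. Friction and masses are not known exactly. Their poses are not given: they have to be found in the camera images.
- lug_hole (a point): Centre of the 24 mm hole in the yellow lug (10 mm thick, top 60 mm above the table) on the far side of the shaker's aluminium platform (110 mm in x, 140 in y). Frame as base_hole. The platform slides along -y, to the right, with light friction (2 N), stays where left, and starts 30 to 50 mm short of its end stop; at the stop this hole is exactly over base_hole.
- tab (a point): Middle, 15 mm below the top, of the black upright push tab on the platform, 100 mm above the table; axes as base_hole, moves with the platform. The tab is 44 mm in x, 12 mm in y, and stands from 60 to 115 mm above the table, so push or grip it near its top. A dish fixed on the platform, top 79 mm above the table, stands right beside it on its right (-y).
- base_hole (a point): Centre of the 24 mm hole in the grey boss of the shaker's fixed white base, at the boss's top face, 40 mm above the table; open down to the table. z up, x away from the robot, y to its left, turned with the shaker (up to 0.2 rad). The base, 120 mm in x, 190 mm in y, is centred 82 mm to -x.
- red_pin: Steel lock pin, red knob. Origin: centre of the flange's underside; z up. Flange 32 mm wide, 5 thick; shaft below it 14 mm x 52, last 10 mm tapered to 8; knob 26 mm wide, 10 to 46 mm above the origin. Hangs upright by its flange in a wooden tube rack, top 78 mm above the table. At the start its y runs along the rack: grip across the rack, along x. The blue pin hangs 68 mm away along the rack.
- blue_pin: The other pin in the rack: same flange and knob size, knob blue, shaft only 28 mm long. To be left alone. Origin and axes as red_pin.
There are look-alikes about, which are no part of the job. Leave any green or orange look-alike of the red_pin alone.

How it is judged:
By the outcome, as a careful person would: the job done as asked, in the order asked, and still so for the second after the job is handed in, with the robot touching nothing.
It also fails if it takes over 56 s, if anything falls off the work surface, if the arm or the gripper's body presses on something with over 40 N, if the wrist force passes 120 N, or if a joint passes its speed limit or range.

### The arm

A 7-joint arm with a two-finger parallel gripper is mounted at the origin on the work surface; the furniture and walls round the work are solid. World frame = base frame: x ahead of the robot, y to its left, z up, the work surface at z = 0. Lengths are in mm, angles in rad, forces in N, time in s.
With the tool pointing down it reaches from about 350 to 900 mm from the base axis. Payload 19.9 kg.
Tool frame: the origin (TCP) lies where the fingers leave the gripper's body, on its centre line; the fingertips stand 73 mm ahead of it and the grasp point (between the pads) lies 54 mm ahead of it; z points along the fingers, y is the direction in which the jaws open and shut (so a half turn about z gives the same grasp; the last joint's range is limited). The gripper opens to 85 mm and grips with 20 to 120 N. Pads are 22 mm wide; open, the fingers measure 114 mm over their backs; the gripper's body (76 mm by 85 mm) begins 54 mm behind the grasp point. The pads swing forward as they close: fully open they stand 13 mm farther back than shut.
Start: joints at [-1.185, 0.417, -0.01, 1.614, 0.005, 1.111, -0.053], TCP at [259.281, 568.667, 303.86] pointing down, gripper open.
Joint ranges: [-2.81, 2.81], [-0.39, 2.02], [-1.27, 1.25], [0.06, 2.57], [-1.19, 4.33], [0.19, 2], [-2.82, 2.82]. Speed limits (rad/s): [1.89, 1.89, 2.39, 2.39, 3.01, 3.01, 3.01].

### API

Orientations are given as a unit quaternion [x, y, z, w].
In Python, from workcell import readout, optics, finish_job gives the robot as it stands.
- The arm moves only by the tool move_arm, never from a script. Its argument "series" is a list that holds one entry, the list of rows, each a list of 7 numbers: the shift along the tool's x, y, z in m, then the turn, a rotation vector about the tool's x, y, z in rad, then the gripper's target within -1 to 1 (shut at 1, half-way at 0, fully open at -1). A call has exactly 8 rows; each row is the pose to reach, as a shift and turn from the pose measured when the call began, along the tool's axes at that moment; what a row does not reach only later rows make up. A row lasts 1/12 s, in which the tool goes at most 41.7 mm and 7.16 degrees, less where a joint would pass 70% of its speed; a pose out of reach is approached as far as the arm can. A call with a gripper value outside its range is refused whole. The fingers move at their own pace and stop on an object; "grip_force" is the grip in N (left out, the last holds). Time passes only in rows, so rows that repeat a pose let the fingers close, or fill a call up. It gives the time, the measured TCP pose, the force and the opening at its end, in the units of the state.
- readout.observe(): the state, without advancing time (a new reading comes with each control period).
- optics.snapshot(name): name is "scene" or "top" or "wrist"; returns (picture, depth): 384x512x3 uint8, red, green, blue; 384x512 float32, mm along the optical axis (not along the pixel's ray), 0 where there is no reading.
- optics.get_calibration(name): a dict with "fx", "fy", "cx", "cy" (pixels), "pose" (4x4, takes a point from camera to world coordinates). Camera axes: x right, y down, z forward; pixel columns grow to the right and rows downward; lengths in mm; the calibration is good to about 2 mm. A picture is of the moment at which its call begins: read the wrist's pose just before it. get_calibration takes no time and is no camera call; for the wrist camera it gives the pose at the moment of the call.
- finish_job(): hands the job in, once; it reports no verdict.
The state is a dict: "time": time; "joints": joint angles; "qd": joint speeds; "tau": joint torques, N m; "position": TCP position; "tcp_rot": TCP orientation; "ft_force": force on the tool from outside, world axes, zero at the start; "ft_torque": the same for the moment, N m; "finger_gap": finger opening in mm.
Only numpy, scipy, OpenCV 4.12 (cv2) and the standard library are available. Lean on these libraries where they do the work, as an engineer would, in place of code of your own. Each camera call takes 0.05 s, during which the arm holds its last target.

## Working session

There is one attempt and no reset: what is moved stays moved. The work goes in short steps, Python scripts to look and compute and a tool call to move; the robot and the scene stay as the last step left them, time stands still between calls to the robot, and variables do not carry over. Pictures are saved under pics/ and viewed, and the job is handed in when it is done.

Besides the shell and the picture viewer there is one more tool, called after ">>>" as name(argument=value, ...), one argument or row to a line, values as JSON. move_arm: Moves the arm, as the interface text tells. Its arguments: {"type":"object","properties":{"series":{"type":"array"},"grip_force":{"type":"number"}},"required":["series"]}

```bash
mkdir -p pics; ls
python3 - <<'E'
from workcell import readout, optics
import cv2,numpy as np
s=readout.observe(); print({k:np.round(v,3).tolist() for k,v in s.items()})
for n in ("scene","top"):
    p,d=optics.snapshot(n); cv2.imwrite(f"pics/{n}0.png",cv2.cvtColor(p,cv2.COLOR_RGB2BGR)); np.savez(f"{n}0.npz",p=p,d=d,**{k:v for k,v in optics.get_calibration(n).items()})
    print(n,optics.get_calibration(n))
E
```

```text
pics
{'time': 0.0, 'joints': [-1.184, 0.418, -0.01, 1.614, 0.005, 1.111, -0.053], 'qd': [-0.0, -0.001, 0.002, 0.001, -0.001, 0.0, -0.0], 'tau': [-0.001, -86.444, 0.679, -43.488, 0.019, 0.007, -0.0], 'position': [259.184, 568.443, 303.246], 'tcp_rot': [0.212, 0.977, -0.001, -0.0], 'ft_force': [-0.137, -1.104, 0.603], 'ft_torque': [0.02, -0.047, -0.002], 'finger_gap': 85.547}
scene {'fx': 472.85668206327426, 'fy': 472.85668206327426, 'cx': 264.0909630706081, 'cy': 179.6672494478352, 'pose': array([[-6.31590130e-01, -3.89517330e-01,  6.70350771e-01,
        -8.68072446e+01],
       [-7.75085476e-01,  2.96771627e-01, -5.57825337e-01,
         7.69964380e+02],
       [ 1.83415467e-02, -8.71896124e-01, -4.89347256e-01,
         5.23481811e+02],
       [ 0.00000000e+00,  0.00000000e+00,  0.00000000e+00,
         1.00000000e+00]])}
top {'fx': 439.73144149768126, 'fy': 439.73144149768126, 'cx': 254.91270240490957, 'cy': 196.91822436990074, 'pose': array([[-2.17002336e-02, -9.85901568e-01,  1.65913225e-01,
         3.60830821e+02],
       [-9.99630063e-01,  2.41180918e-02,  1.25719854e-02,
         3.06210923e+02],
       [-1.63962505e-02, -1.65579033e-01, -9.86060215e-01,
         9.63776194e+02],
       [ 0.00000000e+00,  0.00000000e+00,  0.00000000e+00,
         1.00000000e+00]])}
```

View pics/scene0.png

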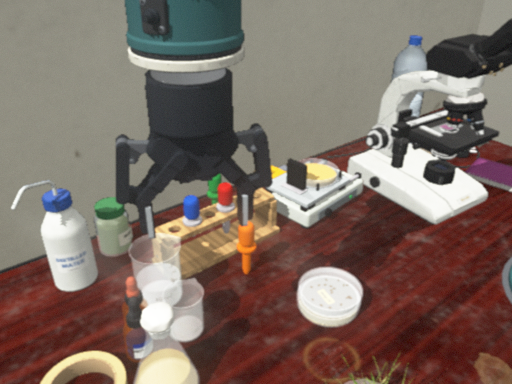

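View pics/top0.png

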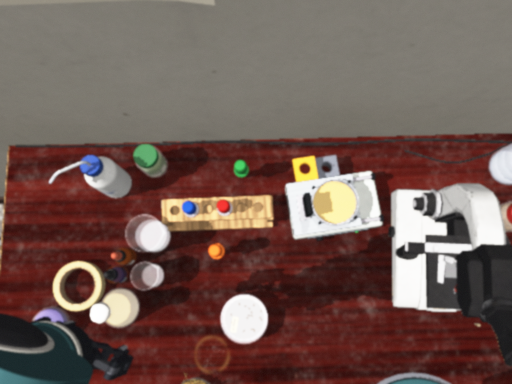

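The top view shows the red knob at about (222,207), blue at (188,209), the lug hole at (304,168), the tab at (307,204) and the grey boss at (327,166). Orange and green look-alikes stand at (216,251) and (241,168). Next I measure these points.

```bash
cat > h.py <<'E'
import numpy as np,cv2
def cloud(f):
    z=np.load(f); d=z['d']; v,u=np.mgrid[:384,:512]
    P=np.stack([(u-z['cx'])/z['fx']*d,(v-z['cy'])/z['fy']*d,d],-1)@z['pose'][:3,:3].T+z['pose'][:3,3]
    return z['p'],P,d
def ray(f,u,v,h):
    z=np.load(f); r=z['pose'][:3,:3]@np.array([(u-z['cx'])/z['fx'],(v-z['cy'])/z['fy'],1]); o=z['pose'][:3,3]
    return o+r*(h-o[2])/r[2]
E
python3 - <<'E'
from h import *
p,P,d=cloud('top0.npz')
hsv=cv2.cvtColor(p,cv2.COLOR_RGB2HSV).astype(int); H,S,V=hsv[...,0],hsv[...,1],hsv[...,2]
box=np.zeros(d.shape,bool); box[140:250,150:400]=1
def st(n,m):
    m=m&box&(d>0); q=P[m]; vv,uu=np.where(m); print(n,m.sum(),uu.mean().round(1),vv.mean().round(1),np.median(q,0).round(1),q.min(0).round(),q.max(0).round())
    return m
st('red',((H<6)|(H>174))&(S>180)&(P[...,2]>95))
st('blue',(H>100)&(H<130)&(S>150)&(P[...,2]>85))
yl=np.zeros_like(box); yl[150:185,285:320]=1
m=st('lug',(H>20)&(H<30)&(S>150)&yl)
rect=cv2.minAreaRect(np.argwhere(m)[:,::-1].astype(np.float32)); print(rect)
z=np.zeros_like(box); z[150:185,317:342]=1
st('boss',z&(V<170)&(S<60)&(abs(P[...,2]-40)<8))
z=np.zeros_like(box); z[180:225,295:320]=1
st('tab',z&(V<70)&(P[...,2]>100))
z=np.zeros_like(box);z[190:235,155:280]=1
m=st('rack',z&(abs(P[...,2]-78)<5))
q=P[m][:,:2].astype(np.float32); print(cv2.minAreaRect(q))
z=np.zeros_like(box);z[160:245,280:385]=1
for lo,hi in ((25,45),(45,58),(56,66),(70,85)):
    m=z&(P[...,2]>lo)&(P[...,2]<hi); print(lo,hi,m.sum(),cv2.minAreaRect(P[m][:,:2].astype(np.float32)))
big=cv2.resize(p[140:250,150:400],None,fx=3.2,fy=3.2,interpolation=cv2.INTER_CUBIC); cv2.imwrite('pics/top0b.png',big[...,::-1])
E
```

```text
red 112 222.8 205.5 [487.4 379.1 123.4] [477. 369. 107.] [498. 391. 128.]
blue 115 188.7 207.3 [485.3 445.5 123.5] [476. 436.  99.] [496. 457. 128.]
lug 402 304.8 168.1 [572.  210.3  59.8] [546. 184.   0.] [611. 236.  65.]
((304.67572021484375, 168.05404663085938), (22.358261108398438, 22.35826301574707), 80.53767395019531)
boss 176 323.4 165.9 [581.4 173.1  39.9] [556. 138.  32.] [605. 183.  45.]
tab 120 307.5 204.2 [487.2 214.9 114.4] [469. 208. 101.] [507. 221. 119.]
rack 1775 217.0 208.4 [486.  397.3  78.3] [440. 287.  73.] [514. 511.  83.]
((477.4097900390625, 399.16192626953125), (70.11901092529297, 224.52366638183594), 1.0303128957748413)
25 45 1634 ((512.575927734375, 153.87631225585938), (168.7066192626953, 190.6350860595703), 7.395650386810303)
45 58 422 ((521.4884033203125, 154.80984497070312), (156.22113037109375, 190.6917266845703), 7.384976387023926)
56 66 2006 ((518.2783203125, 179.88995361328125), (156.82298278808594, 139.96060180664062), 7.113749980926514)
70 85 821 ((497.092041015625, 164.57843017578125), (95.33910369873047, 111.35863494873047), 7.050668239593506)
```

View pics/top0b.png

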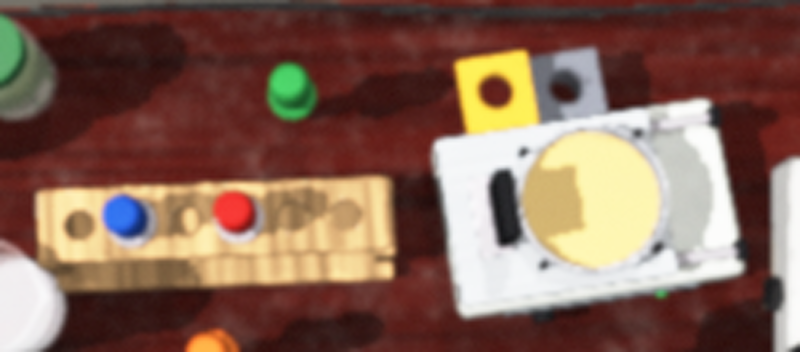

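The crop shows the lug hole whole at top-image (304.7,168.4) and the base hole at (326.9,166.9). The shaker is turned about +0.124 rad. Next I work out the points and check them against each other.

Run:
```python
from h import *
p,P,d=cloud('top0.npz')
g=cv2.cvtColor(p,cv2.COLOR_RGB2GRAY)
for n,(u0,u1,v0,v1),t in (('lug',(297,312,161,176),90),('boss',(320,334,159,175),60)):
    s=g[v0:v1,u0:u1].astype(float)
    w=np.clip(t-s,0,None); vv,uu=np.mgrid[v0:v1,u0:u1]
    u,v=(w*uu).sum()/w.sum(),(w*vv).sum()/w.sum()
    print(n,u.round(1),v.round(1),(s<t).sum(),ray('top0.npz',u,v,60 if n=='lug' else 40).round(1))
L=ray('top0.npz',304.7,168.4,60);B=ray('top0.npz',326.9,166.9,40);c,s=np.cos(.124),np.sin(.124)
R=np.array([[c,s],[-s,c]])
print(L,B,'L-B in shaker frame',R@(L-B)[:2],'base centre from B',R@(np.array([497,154])-B[:2]), 'tab-L',R@(np.array([487.5,214.5])-L[:2]))
for r in (20,60,100,130,138,145): print(r,P[r,300].round(),P[r,200].round())
print(ray('top0.npz',222.8,205.5,124),ray('top0.npz',188.7,207.3,124))
p,P,d=cloud('scene0.npz')
hsv=cv2.cvtColor(p,cv2.COLOR_RGB2HSV).astype(int); H,S,V=hsv[...,0],hsv[...,1],hsv[...,2]
m=((H<6)|(H>174))&(S>180)&(P[...,2]>88); m[:170]=0;m[215:]=0;m[:,:210]=0;m[:,240:]=0
print(m.sum(),np.median(P[m],0),P[m].min(0),P[m].max(0))
```

```text
lug 304.4 168.2 62 [571.5 212.4  60. ]
boss 325.8 167.9 46 [575.6 164.4  40. ]
[571.14537175 211.71339807  60.        ] [577.88471066 161.87457331  40.        ] L-B in shaker frame [-0.5234041  50.28969268] base centre from B [-81.23761209   2.18990996] tab-L [-82.65847588  13.11067245]
20 [661. 253. 470.] [661. 374. 476.]
60 [662. 244. 366.] [661. 388. 376.]
100 [662. 231. 212.] [662. 409. 225.]
130 [662. 216.  41.] [663. 433.  55.]
138 [657. 213.  -2.] [662. 441.   0.]
145 [640. 214.  -0.] [645. 440.   2.]
[486.83380153 379.33897089 124.        ] [484.90863554 445.38919723 124.        ]
217 [481.48025792 384.81090187 116.79274333] [-86.80724455 369.89998911  93.53733278] [495.03888745 769.9643798  523.48181139]
```

```bash
cat > go.py <<'E'
import sys,numpy as np
from scipy.spatial.transform import Rotation as Ro
from workcell import readout
def rel(x,y,z,yaw):
    s=readout.observe(); R=Ro.from_quat(s['tcp_rot']); 
    c,n=np.cos(yaw),np.sin(yaw)  # tool y = (c,n), tool x=(-n,c)
    T=Ro.from_matrix(np.array([[-n,c,0],[c,n,0],[0,0,-1]]).T)
    sh=R.inv().apply(np.array([x,y,z])-s['position']); rv=(R.inv()*T).as_rotvec()
    print('t',round(s['time'],2),'pos',np.round(s['position'],1),'F',np.round(s['ft_force'],1),'gap',round(s['finger_gap'],1),'q',np.round(s['joints'],2))
    print('shift m',np.round(sh/1000,4),'rot',np.round(rv,4))
if __name__=='__main__': rel(*map(float,sys.argv[1:5]))
E
python3 go.py 483 250 290 0.124
```

```text
t 0.1 pos [259.2 568.5 303.3] F [ 0.4  0.2 -0.2] gap 86.0 q [-1.18  0.42 -0.01  1.61  0.    1.11 -0.05]
shift m [-0.3358 -0.1969  0.0136] rot [-1.000e-03  6.000e-04  1.019e+00]
```

>>> move_arm(
  series=[
    [[-0.042,-0.025,0.002,0,0,0.12,1],[-0.084,-0.05,0.004,0,0,0.25,1],[-0.126,-0.074,0.005,0,0,0.37,1],[-0.168,-0.098,0.007,0,0,0.5,1],[-0.21,-0.123,0.008,0,0,0.62,1],[-0.252,-0.148,0.01,0,0,0.75,1],[-0.294,-0.172,0.012,0,0,0.87,1],[-0.336,-0.197,0.0136,0,0,1.0,1]],
  ],
  grip_force=40,
)

```text
time: 0.77
position: [451.4, 294.2, 291.9]
tcp_rot: [0.655, 0.755, -0.001, 0.0]
ft_force: [1.5, 0.0, -0.5]
finger_gap: -0.2
```

```bash
python3 go.py 483 250 167 0.124
```

```text
t 0.77 pos [451.4 294.2 291.9] F [ 1.5  0.  -0.5] gap -0.2 q [-0.89  0.28  0.3   1.85 -0.1   1.02 -0.4 ]
shift m [-0.0481  0.0251  0.1249] rot [-0.0006  0.0009  0.018 ]
```

>>> move_arm(
  series=[
    [[-0.04,0.02,0.01,0,0,0.018,1],[-0.048,0.025,0.03,0,0,0.018,1],[-0.048,0.025,0.06,0,0,0.018,1],[-0.048,0.025,0.09,0,0,0.018,1],[-0.048,0.025,0.11,0,0,0.018,1],[-0.048,0.025,0.125,0,0,0.018,1],[-0.048,0.025,0.125,0,0,0.018,1],[-0.048,0.025,0.125,0,0,0.018,1]],
  ],
)

```text
time: 1.43
position: [482.7, 249.9, 166.6]
tcp_rot: [0.662, 0.75, -0.001, 0.0]
ft_force: [-0.4, 0.3, 0.7]
finger_gap: 0.1
```

```bash
python3 go.py 491 186 167 0.124
python3 - <<'E'
from workcell import optics
import cv2
p,d=optics.snapshot('top'); cv2.imwrite('pics/top1.png',cv2.resize(p[120:270,180:400],None,fx=3.2,fy=3.2)[...,::-1])
E
```

```text
t 1.43 pos [482.7 249.9 166.6] F [-0.4  0.3  0.7] gap 0.1 q [-0.77  0.46  0.29  1.94 -0.18  0.77 -0.25]
shift m [-0.0644  0.0003 -0.0003] rot [-0.0019  0.0017 -0.0002]
```

View pics/top1.png

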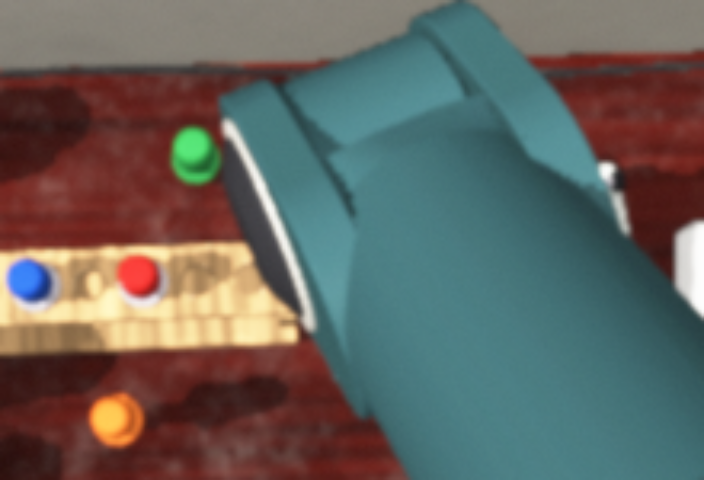

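The arm hides the shaker, so I push gradually and watch the force. Contact is expected after about 18 mm and the stop at about 68 mm.

>>> move_arm(
  series=[
    [[-0.008,0,0,0,0,0,1],[-0.015,0,0,0,0,0,1],[-0.022,0,0,0,0,0,1],[-0.029,0,0,0,0,0,1],[-0.036,0,0,0,0,0,1],[-0.042,0,0,0,0,0,1],[-0.048,0,0,0,0,0,1],[-0.052,0,0,0,0,0,1]],
  ],
)

```text
time: 2.15
position: [489.7, 197.7, 167.6]
tcp_rot: [0.662, 0.749, -0.0, 0.0]
ft_force: [0.5, 2.4, 1.1]
finger_gap: 0.2
```

>>> move_arm(
  series=[
    [[-0.003,0,0,0,0,0,1],[-0.005,0,0,0,0,0,1],[-0.007,0,0,0,0,0,1],[-0.009,0,0,0,0,0,1],[-0.011,0,0,0,0,0,1],[-0.012,0,0,0,0,0,1],[-0.013,0,0,0,0,0,1],[-0.013,0,0,0,0,0,1]],
  ],
)

```text
time: 2.82
position: [491.3, 184.6, 167.6]
tcp_rot: [0.662, 0.749, -0.0, 0.0]
ft_force: [-0.1, 0.0, 0.2]
finger_gap: -0.1
```

```bash
python3 go.py 491 186 167 0.124
python3 - <<'E'
from workcell import optics
import cv2,numpy as np
p,d=optics.snapshot('scene'); cv2.imwrite('pics/sc2.png',cv2.resize(p[140:250,200:400],None,fx=3.5,fy=3.5)[...,::-1])
p,d=optics.snapshot('wrist'); cv2.imwrite('pics/wr2.png',p[...,::-1])
p,d=optics.snapshot('top');c=optics.get_calibration('top'); np.savez('top2.npz',p=p,d=d,**c)
from h import *
p,P,d=cloud('top2.npz')
m=(P[...,2]>130)&(P[...,0]<655)&(d>0); q=P[m]; i=np.argsort(-q[:,0])[:2000:200]; print(q[i].round())
E
```

```text
t 2.82 pos [491.3 184.6 167.6] F [-0.1  0.   0.2] gap -0.1 q [-0.67  0.43  0.31  1.98 -0.19  0.75 -0.13]
shift m [ 0.0014 -0.0001  0.0006] rot [-0.0004  0.001  -0.0008]
[[655. 379. 526.]
 [571. 622. 156.]
 [559. 613. 151.]
 [549. 660. 197.]
 [540. 149. 444.]
 [533. 158. 449.]
 [529. 168. 444.]
 [525. 219. 436.]
 [522. 152. 461.]
 [519. 154. 463.]]
```

View pics/sc2.png

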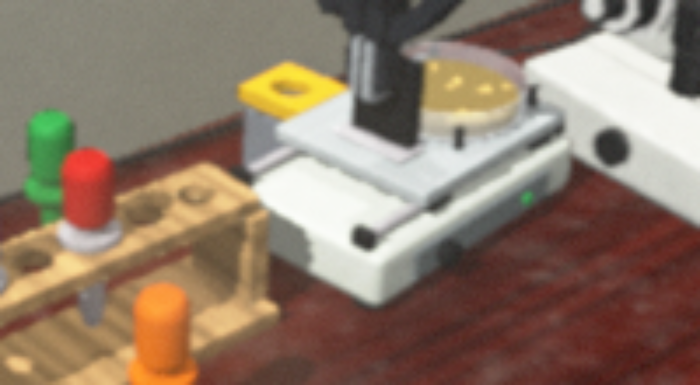

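View pics/wr2.png

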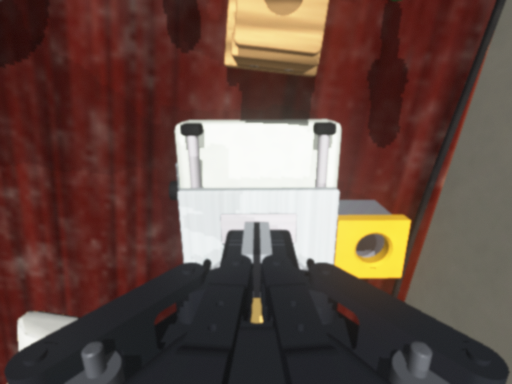

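The fingers are against the tab and the lug is almost over the boss, but the force is still near zero. I push on in small steps until the stop shows in the force.

>>> move_arm(
  series=[
    [[-0.001,0,0,0,0,0,1],[-0.0015,0,0,0,0,0,1],[-0.002,0,0,0,0,0,1],[-0.0025,0,0,0,0,0,1],[-0.003,0,0,0,0,0,1],[-0.0035,0,0,0,0,0,1],[-0.004,0,0,0,0,0,1],[-0.0045,0,0,0,0,0,1]],
  ],
)

```text
time: 3.63
position: [491.7, 180.1, 167.5]
tcp_rot: [0.662, 0.749, -0.001, 0.0]
ft_force: [0.9, 2.2, 0.1]
finger_gap: -0.2
```

>>> move_arm(
  series=[
    [[-0.0005,0,0,0,0,0,1],[-0.001,0,0,0,0,0,1],[-0.0015,0,0,0,0,0,1],[-0.002,0,0,0,0,0,1],[-0.0025,0,0,0,0,0,1],[-0.003,0,0,0,0,0,1],[-0.0035,0,0,0,0,0,1],[-0.004,0,0,0,0,0,1]],
  ],
)

```text
time: 4.3
position: [492.0, 177.7, 167.6]
tcp_rot: [0.662, 0.75, 0.0, -0.0]
ft_force: [-1.5, 14.4, -2.8]
finger_gap: 0.1
```

The force has risen to 14 N and the position lags, so the platform is at the stop. I back off and look.

>>> move_arm(
  series=[
    [[0.01,0,0,0,0,0,1],[0.03,0,0,0,0,0,1],[0.05,0,-0.02,0,0,0,1],[0.06,0,-0.05,0,0,0,0],[0.08,0,-0.09,0,0,0,-1],[0.08,0,-0.12,0,0,0,-1],[0.08,0,-0.12,0,0,0,-1],[0.08,0,-0.12,0,0,0,-1]],
  ],
)

```text
time: 4.97
position: [482.4, 257.8, 289.3]
tcp_rot: [0.661, 0.75, 0.001, -0.0]
ft_force: [-0.7, -0.4, -0.5]
finger_gap: 60.6
```

```bash
python3 - <<'E'
from workcell import optics,readout
import cv2,numpy as np
c=optics.get_calibration('wrist'); p,d=optics.snapshot('wrist'); cv2.imwrite('pics/wr3.png',p[...,::-1]); np.savez('wr3.npz',p=p,d=d,**c)
p,d=optics.snapshot('scene'); cv2.imwrite('pics/sc3.png',cv2.resize(p[140:250,200:400],None,fx=3.5,fy=3.5)[...,::-1])
E
python3 go.py 486.8 379.3 240 -0.02
```

```text
t 5.07 pos [481.7 256.9 287. ] F [ 0.3  0.1 -0.6] gap 74.7 q [-0.82  0.3   0.33  1.84 -0.11  1.02 -0.32]
shift m [0.1208 0.0203 0.047 ] rot [-1.200e-03 -1.000e-04  1.447e-01]
```

View pics/wr3.png

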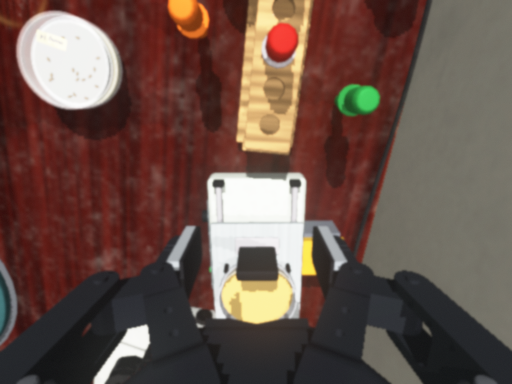

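View pics/sc3.png

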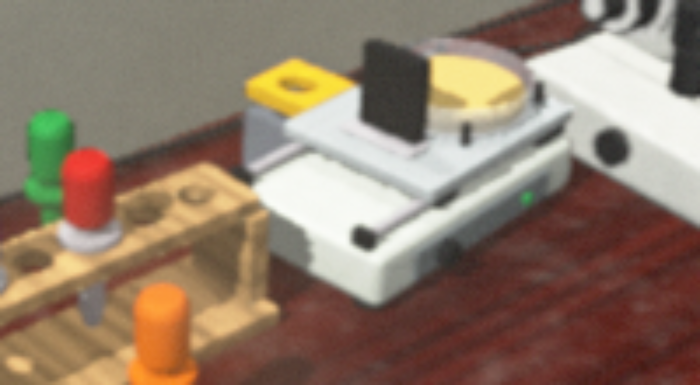

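The platform is at its end and the lug stands over the boss; the wrist view shows the red knob at (282,42). I use that to cross-check the pin position.

```bash
python3 - <<'E'
from h import *
p,P,d=cloud('wr3.npz')
hsv=cv2.cvtColor(p,cv2.COLOR_RGB2HSV).astype(int); H,S,V=hsv[...,0],hsv[...,1],hsv[...,2]
m=((H<6)|(H>174))&(S>200)&(P[...,2]>95)&(P[...,2]<130); q=P[m]
t=q[q[:,2]>122]
print(m.sum(),q.min(0),q.max(0),t.mean(0), len(t))
z=(abs(P[...,2]-78)<6); z[:,:230]=0; z[:,330:]=0; z[160:]=0; print(cv2.minAreaRect(P[z][:,:2].astype(np.float32)))
f=(S<60)&(abs(P[...,2]-82)<5); f[:,:250]=0;f[:,310:]=0;f[80:]=0;print(f.sum(),P[f].min(0),P[f].max(0))
E
python3 go.py 486.8 379.3 240 -0.02
```

```text
411 [477.20676901 366.0646869  117.36181995] [498.71576665 388.19817605 125.71161836] [488.99462941 376.58544563 123.60837802] 320
((488.7691345214844, 352.3754577636719), (46.1046142578125, 136.16192626953125), 1.0340007543563843)
248 [472.39745143 362.4783695   77.44955136] [503.79034168 385.93861401  85.19845707]
t 5.07 pos [481.7 256.9 287. ] F [ 0.3  0.1 -0.6] gap 74.7 q [-0.82  0.3   0.33  1.84 -0.11  1.02 -0.32]
shift m [0.1208 0.0203 0.047 ] rot [-1.200e-03 -1.000e-04  1.447e-01]
```

>>> move_arm(
  series=[
    [[0.03,0.006,0.005,0,0,0.04,-1],[0.06,0.012,0.01,0,0,0.08,-1],[0.09,0.018,0.02,0,0,0.12,-1],[0.12,0.021,0.03,0,0,0.145,-1],[0.12,0.021,0.04,0,0,0.145,-1],[0.12,0.021,0.047,0,0,0.145,-1],[0.12,0.021,0.047,0,0,0.145,-1],[0.12,0.021,0.047,0,0,0.145,-1]],
  ],
)

```text
time: 5.73
position: [487.8, 377.3, 239.4]
tcp_rot: [0.715, 0.699, -0.001, -0.0]
ft_force: [1.0, 0.5, 0.0]
finger_gap: 85.6
```

```bash
python3 - <<'E'
from workcell import optics,readout
import cv2,numpy as np
c=optics.get_calibration('wrist'); p,d=optics.snapshot('wrist'); cv2.imwrite('pics/wr4.png',p[...,::-1]); np.savez('wr4.npz',p=p,d=d,**c)
E
python3 go.py 487.5 378.3 163 -0.02
```

```text
t 5.78 pos [488.  377.5 240.2] F [-0.4 -0.2  0.5] gap 85.3 q [-0.93  0.48  0.3   1.7  -0.17  0.98 -0.59]
shift m [ 0.0008 -0.0005  0.0772] rot [-0.0013  0.0006 -0.0018]
```

View pics/wr4.png

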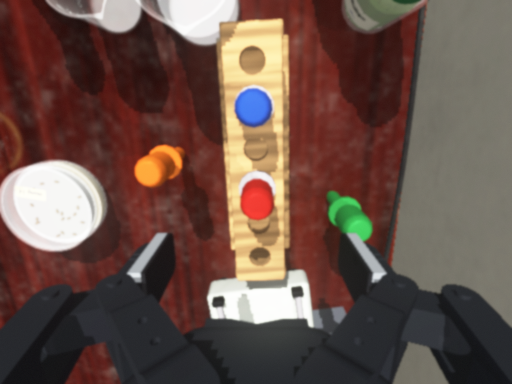

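The red knob at (257,198) lies midway between the fingers (152 and 362), and the look-alikes are clear of them. I descend.

>>> move_arm(
  series=[
    [[0.001,-0.0005,0.015,0,0,0,-1],[0.001,-0.0005,0.03,0,0,0,-1],[0.001,-0.0005,0.045,0,0,0,-1],[0.001,-0.0005,0.06,0,0,0,-1],[0.001,-0.0005,0.07,0,0,0,-1],[0.001,-0.0005,0.077,0,0,0,-1],[0.001,-0.0005,0.077,0,0,0,-1],[0.001,-0.0005,0.077,0,0,0,-1]],
  ],
)

```text
time: 6.45
position: [487.7, 378.4, 163.6]
tcp_rot: [0.715, 0.699, -0.0, -0.0]
ft_force: [-0.4, -0.3, 0.8]
finger_gap: 85.5
```

>>> move_arm(
  series=[
    [[0,0,0,0,0,0,1],[0,0,0,0,0,0,1],[0,0,0,0,0,0,1],[0,0,0,0,0,0,1],[0,0,0,0,0,0,1],[0,0,0,0,0,0,1],[0,0,0,0,0,0,1],[0,0,0,0,0,0,1]],
  ],
  grip_force=50,
)

```text
time: 7.12
position: [487.8, 378.4, 164.0]
tcp_rot: [0.715, 0.699, -0.0, -0.0]
ft_force: [-1.0, -1.4, 4.6]
finger_gap: 24.3
```

>>> move_arm(
  series=[
    [[0,0,-0.008,0,0,0,1],[0,0,-0.02,0,0,0,1],[0,0,-0.035,0,0,0,1],[0,0,-0.05,0,0,0,1],[0,0,-0.07,0,0,0,1],[0,0,-0.09,0,0,0,1],[0,0,-0.1,0,0,0,1],[0,0,-0.1,0,0,0,1]],
  ],
)

```text
time: 7.78
position: [488.6, 378.9, 267.1]
tcp_rot: [0.715, 0.699, 0.002, -0.0]
ft_force: [-0.8, 0.1, -1.0]
finger_gap: 24.1
```

```bash
python3 go.py 577 163 264 -0.02;  python3 - <<'E'
from workcell import optics,readout
import cv2,numpy as np
p,d=optics.snapshot('scene'); cv2.imwrite('pics/sc5.png',cv2.resize(p[100:290,130:400],None,fx=2.9,fy=2.9)[...,::-1]);np.savez('sc5.npz',p=p,d=d,**optics.get_calibration('scene'))
p,d=optics.snapshot('top'); cv2.imwrite('pics/top5.png',cv2.resize(p[120:270,180:400],None,fx=3.2,fy=3.2)[...,::-1]);np.savez('top5.npz',p=p,d=d,**optics.get_calibration('top'))
E
```

```text
t 7.78 pos [488.6 378.9 267.1] F [-0.8  0.1 -1. ] gap 24.1 q [-0.94  0.45  0.31  1.68 -0.16  1.03 -0.6 ]
shift m [-0.2139  0.0931  0.0027] rot [ 0.0022 -0.0029 -0.0022]
```

View pics/sc5.png

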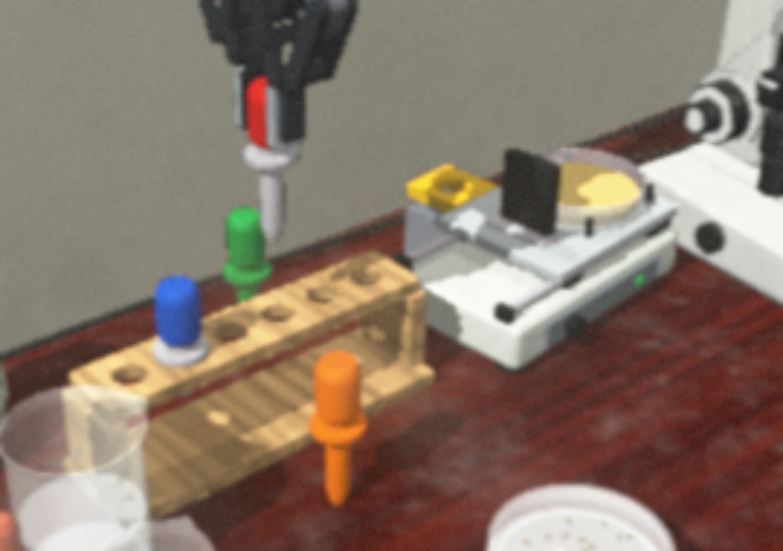

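View pics/top5.png

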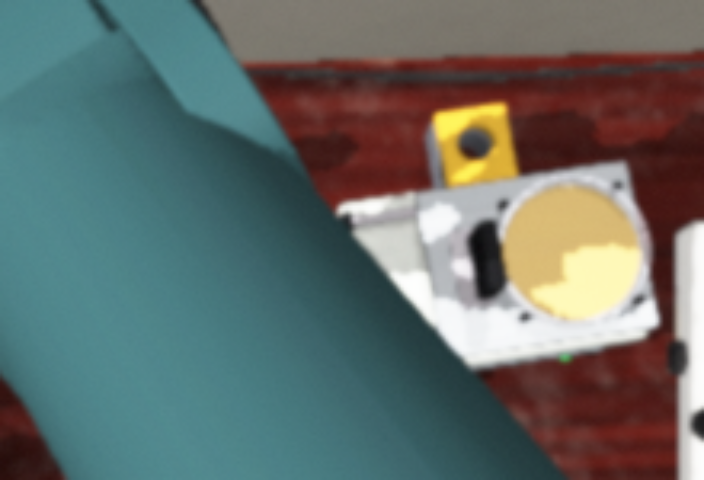

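The red pin hangs from the gripper and the blue one stays in the rack. The top view shows the lug over the boss, with the lug hole at crop (475,142), i.e. (328.4,164.4).

Run:
```python
from h import *
p,P,d=cloud('top5.npz')
hsv=cv2.cvtColor(p,cv2.COLOR_RGB2HSV).astype(int); H,S,V=hsv[...,0],hsv[...,1],hsv[...,2]
hm=np.zeros((384,512),np.uint8); yl=(H>18)&(H<32)&(S>150); 
g=cv2.cvtColor(p,cv2.COLOR_RGB2GRAY).astype(float)
vv,uu=np.mgrid[156:174,320:337]; w=np.clip(100-g[156:174,320:337],0,None)
u,v=(w*uu).sum()/w.sum(),(w*vv).sum()/w.sum(); print('lug hole',u,v,ray('top5.npz',u,v,60),ray('top5.npz',328.4,164.4,60))
p,P,d=cloud('sc5.npz')
hsv=cv2.cvtColor(p,cv2.COLOR_RGB2HSV).astype(int); S=hsv[...,1]
m=np.zeros(d.shape,bool); m[140:190,205:245]=1
m&=(d>0)&(abs(P[...,0]-488)<40)&(abs(P[...,1]-379)<40)
q=P[m]
cam=np.load('sc5.npz')['pose'][:3,3]
for lo in range(110,230,8):
    t=q[(q[:,2]>=lo)&(q[:,2]<lo+8)]
    if len(t): print(lo,len(t),np.median(t,0).round(1),(t.min(0)).round(1),t.max(0).round(1))
```

```text
lug hole 327.7616557734205 165.26753812636164 [576.65898172 163.02020574  60.        ] [578.49687178 161.5887778   60.        ]
126 12 [485.7 380.9 131.8] [483.4 375.  127.9] [492.  383.5 133.8]
134 29 [484.9 381.2 138.7] [481.2 373.5 135. ] [493.  384.8 142. ]
142 37 [484.4 381.  146.1] [481.7 373.2 142.1] [492.4 386.4 149.8]
150 38 [484.3 382.2 153.8] [481.1 371.8 150.1] [492.1 385.7 157.7]
158 41 [484.6 381.8 161.9] [481.3 370.2 158.1] [492.7 385.4 165.8]
166 32 [484.3 381.9 170.1] [481.7 374.9 166.1] [492.1 385.  173.6]
174 19 [481.8 383.3 176.6] [474.3 373.7 174.4] [490.9 392.5 181.8]
182 122 [481.8 384.3 185.2] [471.5 363.2 182.2] [505.1 393.7 189.4]
190 45 [480.8 386.3 196.2] [468.9 368.1 190.6] [507.4 391.  197.9]
198 87 [475.3 387.9 202.4] [463.2 373.1 198.2] [506.8 391.4 205.8]
206 84 [469.1 386.  209.4] [461.5 372.6 206.1] [491.  391.3 214. ]
214 17 [465.  383.7 215.3] [462.4 375.1 214. ] [472.2 389.8 216.8]
```

The pin is upright with its tip at about 128, and its axis agrees with the TCP to within 1 mm. The lug hole is at (577.3,162.5), which matches the base hole measured at the start (577,163). I move over it.

>>> move_arm(
  series=[
    [[-0.027,0.012,0,0,0,0,1],[-0.054,0.023,0,0,0,0,1],[-0.081,0.035,0,0,0,0,1],[-0.108,0.047,0,0,0,0,1],[-0.135,0.059,0,0,0,0,1],[-0.162,0.07,0,0,0,0,1],[-0.189,0.082,0,0,0,0,1],[-0.214,0.093,0.003,0,0,0,1]],
  ],
)

```text
time: 8.55
position: [576.2, 160.6, 260.1]
tcp_rot: [0.715, 0.699, -0.001, -0.0]
ft_force: [0.5, 0.1, -0.7]
finger_gap: 24.6
```

```bash
python3 go.py 577.3 162.5 205 -0.02
```

```text
t 8.55 pos [576.2 160.6 260.1] F [ 0.5  0.1 -0.7] gap 24.6 q [-0.61  0.43  0.37  1.74 -0.18  1.01 -0.19]
shift m [0.002  0.0011 0.0551] rot [-0.0016  0.0004 -0.0025]
```

Descend so that the tip stands about 8 mm above the lug, then look.

>>> move_arm(
  series=[
    [[0.002,0.001,0.005,0,0,0,1],[0.002,0.001,0.015,0,0,0,1],[0.002,0.001,0.025,0,0,0,1],[0.002,0.001,0.035,0,0,0,1],[0.002,0.001,0.045,0,0,0,1],[0.002,0.001,0.054,0,0,0,1],[0.002,0.001,0.054,0,0,0,1],[0.002,0.001,0.054,0,0,0,1]],
  ],
)

```text
time: 9.22
position: [576.9, 162.8, 205.6]
tcp_rot: [0.715, 0.699, -0.001, -0.001]
ft_force: [0.5, -0.8, -0.0]
finger_gap: 24.1
```

```bash
python3 go.py 577.3 162.5 146 -0.02;  python3 - <<'E'
from workcell import optics,readout
import cv2,numpy as np
p,d=optics.snapshot('scene'); cv2.imwrite('pics/sc6.png',cv2.resize(p[100:220,230:380],None,fx=5,fy=5,interpolation=cv2.INTER_CUBIC)[...,::-1]);np.savez('sc6.npz',p=p,d=d,**optics.get_calibration('scene'))
c=optics.get_calibration('wrist'); p,d=optics.snapshot('wrist'); cv2.imwrite('pics/wr6.png',p[...,::-1])
from h import *
p,P,d=cloud('sc6.npz')
m=(d>0)&(abs(P[...,0]-577)<20)&(abs(P[...,1]-163)<20)
q=P[m]
for lo in range(54,140,6):
    t=q[(q[:,2]>=lo)&(q[:,2]<lo+6)]
    if len(t): print(lo,len(t),np.median(t,0).round(1),(t.min(0)).round(1),t.max(0).round(1))
E
```

```text
t 9.22 pos [576.9 162.8 205.6] F [ 0.5 -0.8 -0. ] gap 24.1 q [-0.6   0.5   0.35  1.77 -0.21  0.91 -0.17]
shift m [-0.0002  0.0005  0.0596] rot [-0.0024  0.0008 -0.0021]
54 112 [578.1 168.3  58.9] [557.2 143.4  54. ] [596.2 182.6  60. ]
60 26 [567.7 169.2  60.4] [557.  147.3  60. ] [596.  180.6  61.8]
66 7 [573.3 164.8  70.9] [569.4 159.9  67.8] [578.  166.8  72. ]
72 11 [573.2 164.4  74.4] [569.9 157.1  72.3] [580.7 167.9  77.4]
78 15 [572.  164.9  80.6] [568.7 157.4  78. ] [577.4 169.6  83.5]
84 22 [571.8 166.3  86.1] [569.  159.   84.2] [580.3 169.7  89.8]
90 16 [571.9 166.1  93.9] [569.2 157.9  90. ] [577.7 169.9  95.9]
96 13 [571.8 165.4  98.6] [569.5 158.5  96. ] [577.3 170.  101.8]
102 17 [571.3 166.9 104.6] [568.7 159.8 102.1] [579.4 170.4 107.8]
108 16 [571.2 166.1 111. ] [568.  160.2 108.3] [579.6 168.6 113.8]
114 6 [571.8 166.5 115.8] [569.6 160.9 114.5] [574.8 176.4 119.4]
120 71 [569.9 167.8 123.7] [559.9 148.8 120.3] [592.3 178.1 125.9]
126 11 [571.  167.7 130.1] [566.9 163.8 126.4] [579.8 173.4 131.7]
132 35 [570.3 170.8 134.9] [557.1 153.6 132.4] [596.6 175.7 138. ]
138 37 [574.7 172.  141.2] [557.4 167.1 138.1] [596.5 173.8 143.9]
```

View pics/sc6.png

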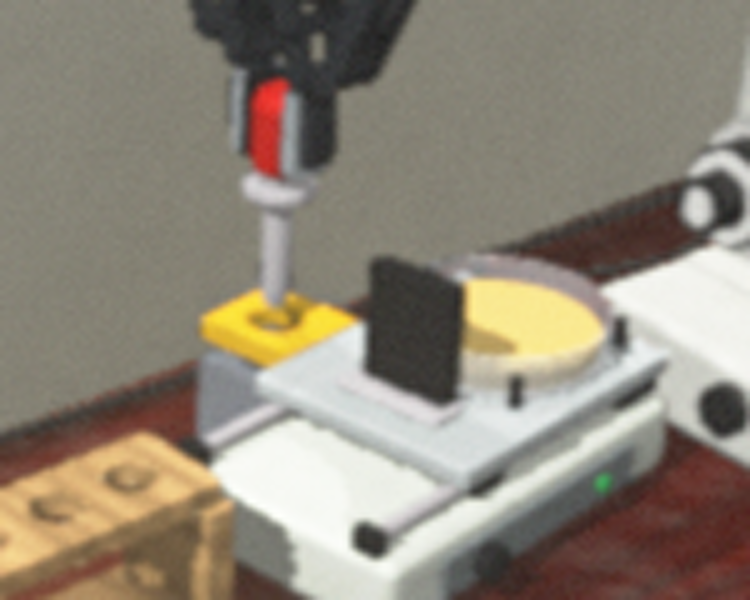

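View pics/wr6.png

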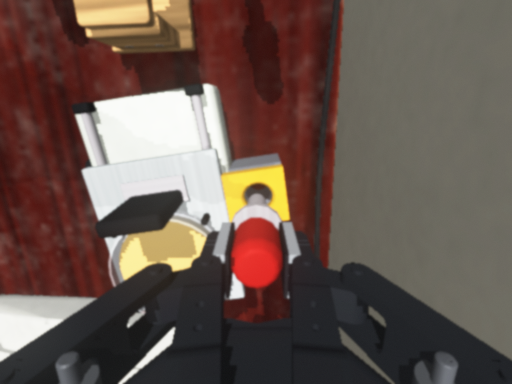

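The tip is at crop (276,303), about 9 mm (20 px) straight above the hole centre (275,320), so it is aligned. I lower it slowly.

>>> move_arm(
  series=[
    [[0,0.0005,0.004,0,0,0,1],[0,0.0005,0.008,0,0,0,1],[0,0.0005,0.012,0,0,0,1],[0,0.0005,0.016,0,0,0,1],[0,0.0005,0.02,0,0,0,1],[0,0.0005,0.024,0,0,0,1],[0,0.0005,0.028,0,0,0,1],[0,0.0005,0.03,0,0,0,1]],
  ],
)

```text
time: 9.98
position: [577.7, 162.7, 175.8]
tcp_rot: [0.715, 0.699, -0.001, -0.0]
ft_force: [0.0, 0.2, -1.5]
finger_gap: 24.1
```

>>> move_arm(
  series=[
    [[0,0,0.004,0,0,0,1],[0,0,0.008,0,0,0,1],[0,0,0.012,0,0,0,1],[0,0,0.016,0,0,0,1],[0,0,0.02,0,0,0,1],[0,0,0.024,0,0,0,1],[0,0,0.027,0,0,0,1],[0,0,0.028,0,0,0,1]],
  ],
)

```text
time: 10.65
position: [577.5, 162.6, 147.2]
tcp_rot: [0.715, 0.699, -0.001, -0.001]
ft_force: [-0.3, -0.6, -0.4]
finger_gap: 24.5
```

>>> move_arm(
  series=[
    [[0,0,0.0005,0,0,0,1],[0,0,0.001,0,0,0,1],[0,0,0.001,0,0,0,1],[0,0,0.0015,0,0,0,1],[0,0,0.0015,0,0,0,1],[0,0,0.002,0,0,0,1],[0,0,0.002,0,0,0,1],[0,0,0.002,0,0,0,1]],
  ],
)

```text
time: 11.32
position: [577.6, 162.6, 145.9]
tcp_rot: [0.715, 0.699, -0.001, -0.0]
ft_force: [-4.2, -1.4, 11.5]
finger_gap: 24.3
```

There is 11 N upward at the expected height, so the flange is on the lug. I open half-way, which keeps the fingers clear of the tab.

>>> move_arm(
  series=[
    [[0,0,-0.001,0,0,0,0.3],[0,0,-0.001,0,0,0,0.1],[0,0,-0.001,0,0,0,0],[0,0,-0.001,0,0,0,0],[0,0,-0.001,0,0,0,0],[0,0,-0.001,0,0,0,0],[0,0,-0.001,0,0,0,0],[0,0,-0.001,0,0,0,0]],
  ],
)

```text
time: 11.98
position: [577.6, 162.6, 146.9]
tcp_rot: [0.715, 0.699, -0.001, -0.0]
ft_force: [-0.3, 0.8, -0.0]
finger_gap: 42.6
```

>>> move_arm(
  series=[
    [[0,0,-0.01,0,0,0,0],[0,0,-0.02,0,0,0,0],[0,0,-0.035,0,0,0,0],[0,0,-0.055,0,0,0,0],[0,0,-0.08,0,0,0,0],[0,0,-0.11,0,0,0,0],[0,0,-0.14,0,0,0,0],[0,0,-0.15,0,0,0,0]],
  ],
)

```text
time: 12.65
position: [579.0, 162.6, 302.4]
tcp_rot: [0.715, 0.699, 0.002, 0.001]
ft_force: [0.5, 0.4, -0.6]
finger_gap: 42.9
```

>>> move_arm(
  series=[
    [[0.04,0,0,0,0,0,0],[0.08,0,0,0,0,0,0],[0.12,0,0,0,0,0,0],[0.16,0,0,0,0,0,0],[0.2,-0.02,0,0,0,0,0],[0.24,-0.05,0,0,0,0,0],[0.26,-0.08,0,0,0,0,0],[0.26,-0.08,0,0,0,0,0]],
  ],
)

```text
time: 13.32
position: [498.9, 430.7, 303.1]
tcp_rot: [0.712, 0.702, 0.002, -0.001]
ft_force: [-0.8, -0.7, -0.6]
finger_gap: 42.8
```

Run:
```python
from workcell import optics,readout
import cv2,numpy as np
s=readout.observe();print(s['time'],s['position'],s['ft_force'],s['finger_gap'])
p,d=optics.snapshot('scene'); cv2.imwrite('pics/sc7.png',cv2.resize(p[120:270,150:380],None,fx=3.4,fy=3.4,interpolation=cv2.INTER_CUBIC)[...,::-1])
p,d=optics.snapshot('top');np.savez('top7.npz',p=p,d=d,**optics.get_calibration('top')); cv2.imwrite('pics/top7.png',cv2.resize(p[120:270,160:400],None,fx=3.2,fy=3.2,interpolation=cv2.INTER_CUBIC)[...,::-1])
from h import *
p,P,d=cloud('top7.npz')
m=(d>0)&(abs(P[...,0]-577)<40)&(abs(P[...,1]-163)<40)
hsv=cv2.cvtColor(p,cv2.COLOR_RGB2HSV).astype(int); H,S=hsv[...,0],hsv[...,1]
r=m&((H<6)|(H>174))&(S>180)&(P[...,2]>70); 
print(r.sum(),P[r].min(0),P[r].max(0),np.percentile(P[r][:,2],90))
```

```text
13.3167 [498.9339295  430.73289361 303.05852755] [-0.81142975 -0.73912845 -0.55755954] 42.770771803127765
107 [566.05294811 155.06770499  85.32736378] [587.20594389 176.56432563 110.54192921] 107.58835945439918
```

View pics/sc7.png

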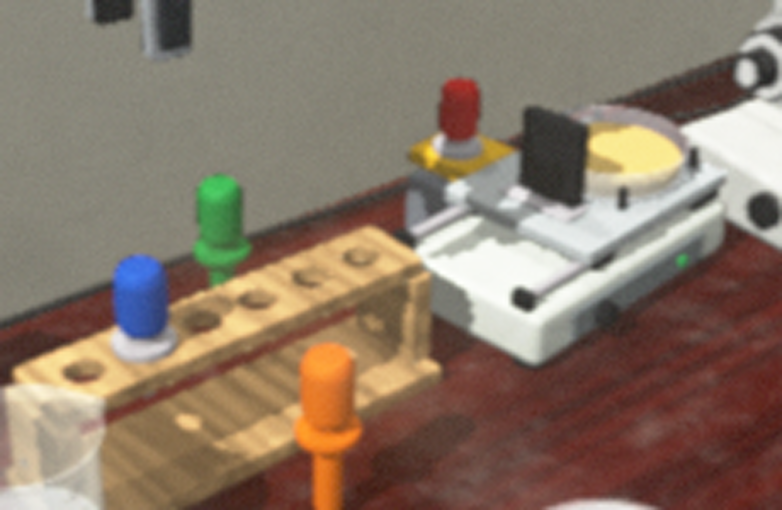

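View pics/top7.png

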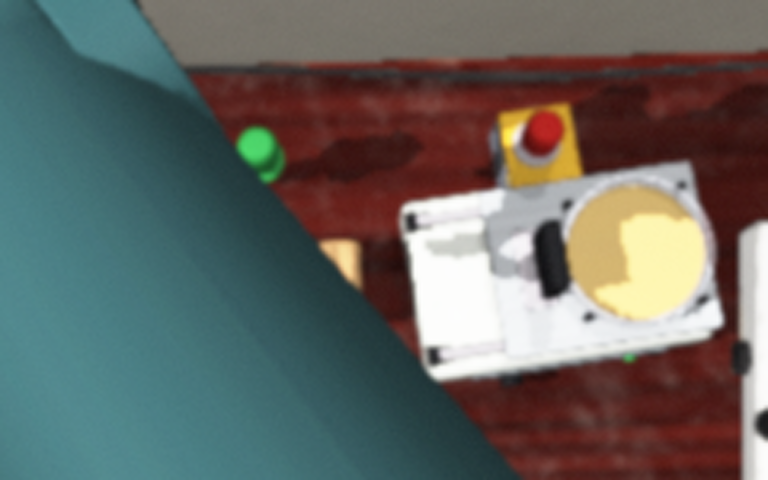

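The pin stands upright with its flange on the lug and its knob top at about 107 mm (expected 106). The blue, green and orange pins have not moved. I let the arm settle and hand in.

>>> move_arm(
  series=[
    [[0,0,0,0,0,0,0],[0,0,0,0,0,0,0],[0,0,0,0,0,0,0],[0,0,0,0,0,0,0],[0,0,0,0,0,0,0],[0,0,0,0,0,0,0],[0,0,0,0,0,0,0],[0,0,0,0,0,0,0]],
  ],
)

```text
time: 14.08
position: [503.0, 426.3, 303.5]
tcp_rot: [0.714, 0.7, 0.002, 0.0]
ft_force: [-0.0, -0.8, -0.2]
finger_gap: 42.9
```

```bash
python3 -c "
from workcell import readout,finish_job
s=readout.observe();print(s['time'],s['position'],abs(s['qd']).max() if hasattr(s['qd'],'max') else s['qd'])
print(finish_job())"
```

```text
14.0833 [503.01360237 426.27021869 303.45081452] 0.001744300581225965
the job is handed in; nothing more can be done
None
```

The shaker is locked for transport, and I handed the job in at 14.1 s of the 56 s allowed. I pushed the platform right by its tab until the force rose to about 14 N at the stop. Then I took the red pin from the rack, lowered it through both holes and let go.

- **Pin seating:** the flange met the lug with about 11 N. After release the knob top measured about 107 mm above the table, where 106 mm is expected. The pin stood upright in both camera views.
- **Alignment:** at the stop the lug hole measured (577, 163), against about (577, 163) for the base hole measured at the start.
- **Other pins:** the last scene picture shows the blue pin still in the rack and the green and orange look-alikes untouched. The arm was well clear and at rest.
- **Small disagreements:** the gripper read 24 mm on the 26 mm knob. The two cameras differed by about 2 mm on where the pin stood in the rack, so I used the middle. Neither affected the fit. No check failed.

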